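# Let the bocal case lid down without a knock

## Robot

A 7-joint arm with a two-finger parallel gripper is mounted at the origin on the work surface. World frame = base frame: x ahead of the robot, y to its left, z up, the work surface at z = 0. Lengths are in m, angles in rad, forces in N, time in s.
With the tool pointing down it reaches from about 0.4 to 0.85 m from the base axis. Payload 10.4 kg.
Tool frame: the origin (TCP) lies at the very end of the fingers, on their centre line; the grasp point (between the pads) lies 19 mm behind it; z points along the fingers, y is the direction in which the jaws open and shut (so a half turn about z gives the same grasp; the last joint's range is limited). The gripper opens to 85 mm and grips with 20 to 120 N. Pads are 22 mm wide; open, the fingers measure 114 mm over their backs; the gripper's body (76 mm by 85 mm) begins 54 mm behind the grasp point. The pads swing forward as they close: fully open they stand 13 mm farther back than shut.
Start: joints at [-1.25, 0.332, -0.065, 1.46, 0.022, 1.35, -0.088], TCP at [0.211, 0.588, 0.231] pointing down, gripper open.
Joint ranges: [-2.6, 2.6], [-0.5, 2.12], [-1.47, 1.34], [0.16, 2.42], [-1.27, 4.41], [0.06, 2.06], [-2.6, 2.6]. Speed limits (rad/s): [2.22, 2.22, 2.79, 2.79, 3.14, 3.14, 3.14].

## Interface

Orientations are given as a unit quaternion [x, y, z, w].
In Python, from workcell import manip gives the robot as it stands.
- The arm moves only by the tool arm_command, never from a script. Its arguments are lists of equal length, an entry for each row: "slide": the shift along the tool's x, y, z in mm, a list of three; "turn": the turn about the tool's z in degrees; "grip": the closure, from 0 (fully open) to 1 (shut). In form: {"slide": [[tx, ty, tz], ...], "turn": [turn, ...], "grip": [grip, ...]}. A call has 1 to 10 rows; each row shifts and turns the commanded pose from where the row before left it, along the tool's axes as they then stand; what a row does not reach is not made up. A row lasts 1/12 s, in which the tool goes at most 41.7 mm and 7.16 degrees, less where a joint would pass 70% of its speed; a pose out of reach is approached as far as the arm can. A call with a gripper value outside its range is refused whole. The fingers move at their own pace and stop on an object; "newtons" is the grip in N (left out, the last holds). Time passes only in rows, so rows that do not move let the fingers close. It gives the time, the measured TCP pose, the force and the opening at its end, in the units of the state.
- manip.get_obs(): the state, without advancing time (a new reading comes with each control period).
- manip.camera(name): name is "scene" or "top" or "wrist"; returns the picture (400x640x3 uint8, blue, green, red); there is no depth.
- manip.camera_info(name): a dict with "fx", "fy", "cx", "cy" (pixels), "rvec" (rotation vector, rad) and "tvec" (3), from world to camera coordinates, as OpenCV has them. Camera axes: x right, y down, z forward; pixel columns grow to the right and rows downward; lengths in m; the calibration is good to about 2 mm. A picture is of the moment at which its call begins: read the wrist's pose just before it. camera_info takes no time and is no camera call; for the wrist camera it gives the pose at the moment of the call.
- manip.hand_in(): hands the job in, once; it reports no verdict.
Trained networks look in the newest picture that a camera, given by its name, has taken for a name from the list of things; names that differ only in an ending like _2 or _b are one class to them, and where a whole thing is asked for, a point or a joint stands for the part that bears it (a point fixed in the world has none). Each returns a list of dicts, best first, with "score" (0 to 1); they miss things now and then, are a little off and sometimes report something else, mostly with a low value. They report only what shows in the picture. A call takes as long as a camera call.
- manip.cut_out(target, camera): "pixels" (400x640 bool, what is visible of it).
- manip.tip_of(target, camera): "xyz" ([x, y, z] in m, in the coordinates of the camera as it stood for that picture, good to about 4 mm: a listed point, or the origin of a listed thing).
The state is a dict: "clock": time; "joint_pos": joint angles; "joint_velocities": joint speeds; "tau": joint torques, N m; "position": TCP position; "ee_rot": TCP orientation; "ft_force": force on the tool from outside, world axes, zero at the start; "torque": the same for the moment, N m; "grip_width": opening from 0.0 (shut) to 1.0 (fully open).
Only numpy, scipy, OpenCV 4.12 (cv2) and the standard library are available. Lean on these libraries where they do the work, as an engineer would, in place of code of your own. Each camera call takes 0.05 s, during which the arm holds its last target.

## Task

The lid of the bocal case is standing up on tired hinges. With a fingertip tip it forward off its balance, catch it on the back of the finger under its brass lifting plate as it falls, and let it down slowly until it is fully shut, without letting it drop or knock at the end. Do not pinch the lid or its plate or pick anything up, leave the bocal, the cone, the weight and the nipples where they are, and finish clear of everything.

Things in the scene. Friction and masses are not known exactly. Their poses are not given: they have to be found in the camera images.
- case: Dark wooden bocal case, fixed, 146 mm deep (its x) by 250 mm wide (its y), base 66 mm high; in it, 26 mm above the shelf, a blue foam bed with the bocal. Origin: centre of the underside. +x points from its front to its hinged back (the front looks to the robot's right, about world -y, give or take 0.35 rad); +y runs along the hinge; z up.
- lid (a joint): Lid angle, rad: 0 shut, 1.57 underside upright, stop 1.75. Friction holds it from about 1.5 down to a point between 1.25 and 1.2; lower, it falls by itself, slowly at first (1.1 to 0.25 in about 2 to 3 s), and nears shut at 0.6 to 0.9 rad/s, a knock. Damped hinges: 1 N at the lip holds it, 1 to 3 N moves it, no bounce. Wooden lid 146 x 250 x 20 mm, about 0.26 kg; shut, its top is 86 mm above the shelf.
- lid_lip (a point): Middle of the outer edge of the lid's brass lifting plate, on the underside. The flat plate, 80 mm wide (case y), 4 mm thick, flush with the lid's underside, sticks out 32 mm beyond the front of lid and case. The edge is 178 mm from the hinge line: 66 mm above the shelf with the lid shut, free space below; topmost, about 240 mm up, with the lid standing.
- lid_hinge (a point): Middle of the hinge line, at the back top edge of the case base, 66 mm above the shelf; from here the lip lies 178 mm away towards -x of the case, turned up by the lid angle.
- bocal: Copper practice bocal (bent tapered tube, 110 by 195 mm lying flat, 14 mm thick at its cork end) loose in the foam bed. Origin on the bed, near the middle.
- cone: Grey plastic sizing cone standing behind the case, 42 mm across its foot, 95 mm high. Origin: centre of the foot.
- weight: Pewter weight standing in front of the case, to one side of the lifting plate, 44 mm across, 42 mm high. Origin: centre of the foot.
- nipple0: Brass vent nipple standing in front of the case, to the other side of the plate, 17 mm across its flange, 16 mm high. Origin: centre of the foot.
- nipple1: The other brass vent nipple, the same, near the first.

How it is judged:
On the way:
1. the falling lid is caught: part-way down, it rests on the fingers and is no longer falling freely (value of joint lid between 0.05 and 0.6 rad and velocity of joint lid above -0.4 rad/s and contact force between the fingers and lid above 0.1 N), for 0.2 s.
At the end, for the whole second after the job is handed in: the lid is fully shut (within 0.02 rad), and the bocal, cone, weight and nipples are within 8 mm of where they began (value of joint lid below 0.02 rad and distance of each of bocal, cone, weight, nipple0, nipple1 from where it was at the start of the episode below 0.008 m); the robot touches nothing.
It fails at once if the lid comes down with a knock (faster than 0.45 rad/s, 80 mm/s at the lip, in its last 0.25 rad; the last 6 mm at the lip do not count) (value of joint lid between 0.035 and 0.25 rad and velocity of joint lid below -0.45 rad/s).
It fails at once if the lid or its lifting plate is pinched between the fingers (pressed from both faces at once) ((contact force between the fingers and lid_c5 above 6 N and contact force between the fingers and lid_c6 above 6 N) or (contact force between the fingers and lid_c0 above 6 N and (contact force between the fingers and lid_c1 above 6 N or contact force between the fingers and lid_c2 above 6 N or contact force between the fingers and lid_c4 above 6 N or contact force between the fingers and lid_c5 above 6 N))).
It fails at once if a bystander is lifted, pushed or knocked over (distance of any of bocal, cone, weight, nipple0, nipple1 from where it was at the start of the episode above 0.012 m).
It also fails if it takes over 45 s, if anything falls off the work surface, if the arm or the gripper's body presses on something with over 40 N, if the wrist force passes 120 N, or if a joint passes its speed limit or range.

## Working session

There is one attempt and no reset: what is moved stays moved. The work goes in short steps, Python scripts to look and compute and a tool call to move; the robot and the scene stay as the last step left them, time stands still between calls to the robot, and variables do not carry over. Pictures are saved under pics/ and viewed, and the job is handed in when it is done.

Besides the shell and the picture viewer there is one more tool, called after "Call:" as name(argument=value, ...) on one line, values as JSON. arm_command: Moves the arm, as the interface text tells. Its arguments: {"type":"object","properties":{"slide":{"type":"array","items":{"type":"array","items":{"type":"number"}}},"turn":{"type":"array","items":{"type":"number"}},"grip":{"type":"array","items":{"type":"number"}},"newtons":{"type":"number"}},"required":["slide","turn","grip"]}

```bash
mkdir -p pics; ls; cat > h.py <<'E'
import numpy as np, cv2
from scipy.spatial.transform import Rotation as R
from workcell import manip
def c2w(p,info):
    Rm=cv2.Rodrigues(np.array(info["rvec"],float))[0]
    return Rm.T@(np.array(p)-np.array(info["tvec"]).ravel())
def proj(p,info):
    K=np.array([[info["fx"],0,info["cx"]],[0,info["fy"],info["cy"]],[0,0,1]])
    return cv2.projectPoints(np.array(p,float).reshape(-1,3),np.array(info["rvec"],float),np.array(info["tvec"],float),K,None)[0].reshape(-1,2)
E
python3 - <<'E'
from h import *
np.set_printoptions(precision=4,suppress=True)
o=manip.get_obs();print(o)
for c in ["scene","top"]:
    im=manip.camera(c);cv2.imwrite(f"pics/{c}0.png",im);i=manip.camera_info(c)
    for t in ["case","lid_lip","lid_hinge","cone","weight","nipple0","nipple1","bocal"]:
        for d in manip.tip_of(t,c)[:2]: print(c,t,round(d["score"],2),c2w(d["xyz"],i))
E
```

```text
pics
{'clock': 0.0, 'joint_pos': array([-1.2496,  0.3329, -0.0647,  1.4609,  0.0216,  1.3499, -0.0885]), 'joint_velocities': array([ 0.    ,  0.0006, -0.0013,  0.001 ,  0.0002,  0.0001, -0.0002]), 'tau': array([ -0.0011, -62.5445,   0.0485, -39.1595,   0.0162,   0.0098,
        -0.    ]), 'position': array([0.2106, 0.5881, 0.2305]), 'ee_rot': array([ 0.171 ,  0.9853, -0.0007, -0.0001]), 'ft_force': array([-0.3589, -0.6684, -0.2645]), 'torque': array([-0.0011, -0.0057, -0.006 ]), 'grip_width': 1.0028400980833896}
scene lid_lip 0.93 [0.5211 0.0336 0.2391]
scene lid_lip 0.58 [0.4325 0.1372 0.003 ]
scene lid_hinge 0.6 [0.5179 0.0545 0.0663]
scene cone 0.7 [0.4288 0.1379 0.0031]
scene weight 0.73 [ 0.3741 -0.1611  0.0008]
scene nipple0 0.6 [ 0.6286 -0.1481  0.0011]
scene nipple0 0.39 [ 0.6335 -0.2126 -0.0007]
scene nipple1 0.6 [ 0.6286 -0.1481  0.0011]
scene nipple1 0.39 [ 0.6335 -0.2126 -0.0007]
top case 0.94 [ 0.5146 -0.0168  0.    ]
top lid_lip 0.69 [0.5202 0.0382 0.246 ]
top lid_hinge 0.88 [0.5234 0.0492 0.0712]
top cone 0.74 [0.4304 0.1348 0.0065]
top weight 0.93 [ 0.3708 -0.1627 -0.002 ]
top nipple0 0.55 [ 0.6271 -0.211  -0.0008]
top nipple0 0.41 [ 0.6201 -0.1453 -0.0003]
top nipple1 0.55 [ 0.6271 -0.211  -0.0008]
top nipple1 0.41 [ 0.6201 -0.1453 -0.0003]
```

View pics/scene0.png

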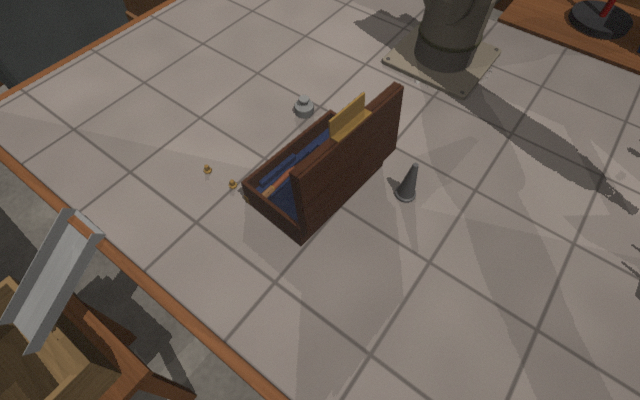

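View pics/top0.png

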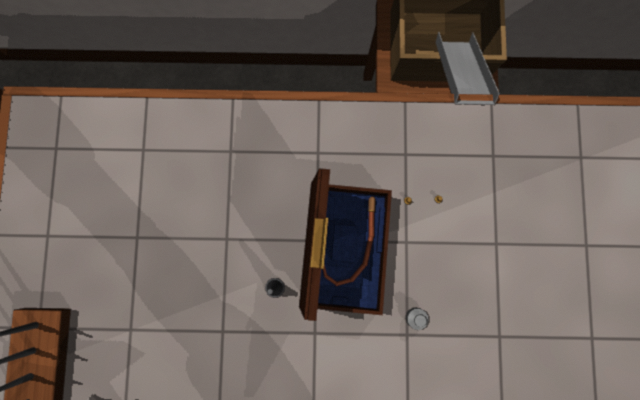

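Case stands with the lid up, the plate at the scene picture's (350,115). The weight is near the top picture's (418,319) and the nipples near (408,200) and (438,199). Next I need the case yaw and a view of the fingers.

```bash
cat >> h.py <<'E'
def onplane(px,z,info):
    Rm=cv2.Rodrigues(np.array(info["rvec"],float))[0];C=-Rm.T@np.array(info["tvec"]).ravel()
    d=Rm.T@np.array([(px[0]-info["cx"])/info["fx"],(px[1]-info["cy"])/info["fy"],1.]);return C+d*(z-C[2])/d[2]
E
python3 - <<'E'
from h import *
np.set_printoptions(precision=4,suppress=True)
im=manip.camera("top");i=manip.camera_info("top")
cv2.imwrite("pics/topz.png",cv2.resize(im[150:340,260:460],None,fx=3.8,fy=3,interpolation=cv2.INTER_CUBIC)[:, :760])
a=onplane((391,189),.066,i);b=onplane((382,313),.066,i);print(a,b,np.linalg.norm(a-b))
d=(a-b)/np.linalg.norm(a-b);print("hinge dir ang (from +x)",np.arctan2(d[1],d[0]))
for t in ["lid_lip","cone"]:
  for m in manip.cut_out(t,"top")[:1]:
    p=m["pixels"];ys,xs=np.nonzero(p);print(t,m["score"],p.sum(),xs.min(),xs.max(),ys.min(),ys.max())
im=manip.camera("wrist");cv2.imwrite("pics/w0.png",im)
print(R.from_quat(manip.get_obs()["ee_rot"]).as_matrix())
E
```

```text
[ 0.6379 -0.099   0.066 ] [ 0.3906 -0.0802  0.066 ] 0.24801756325209245
hinge dir ang (from +x) -0.07568650425474469
lid_lip 0.77 2889 299 330 168 320
cone 0.69 330 265 284 277 297
[[-0.9415  0.337   0.    ]
 [ 0.337   0.9415  0.0001]
 [ 0.      0.0001 -1.    ]]
```

View pics/topz.png

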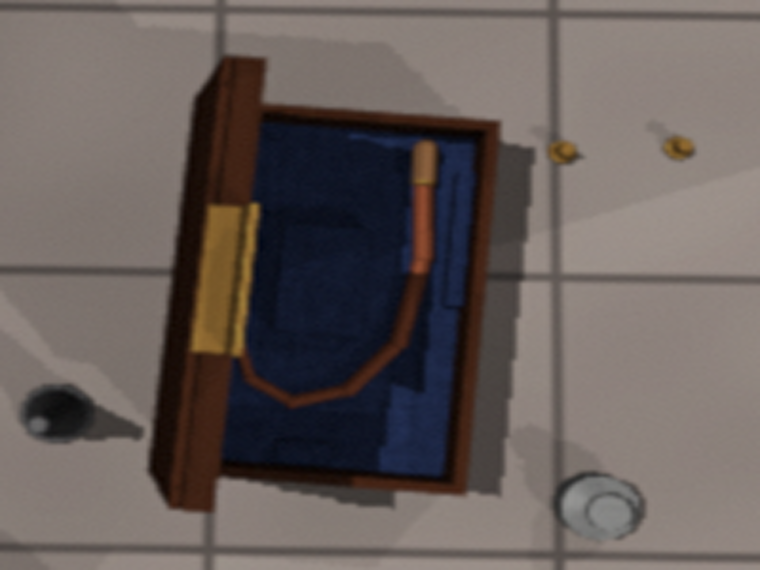

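View pics/w0.png

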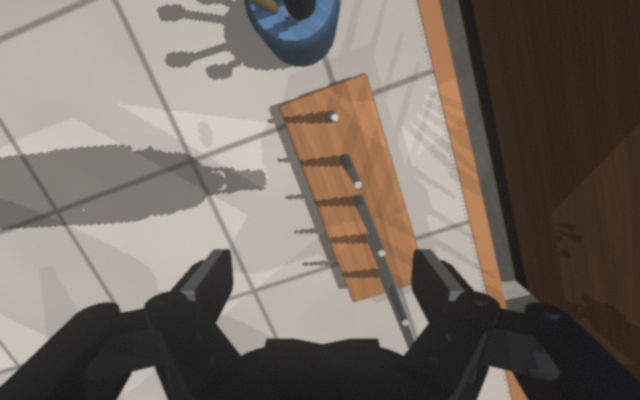

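Call:
arm_command(slide=[[0,0,-25],[0,0,-25],[0,0,-20],[-20,-26,0],[-20,-26,0],[-20,-26,0],[-20,-26,0],[-20,-26,0],[-20,-26,0],[-20,-26,0]], turn=[-5.1,-5.1,-5.1,0,0,0,0,0,0,0], grip=[1,1,1,1,1,1,1,1,1,1], newtons=40)

```text
clock: 1.93
position: [0.3369, 0.3947, 0.3015]
ee_rot: [0.038, 0.999, 0.0, 0.0]
ft_force: [0.7, 0.5, 0.3]
grip_width: 0.002
```

Call:
arm_command(slide=[[-26,-33,0],[-26,-33,0],[-26,-33,0],[-26,-33,0],[-26,-33,0],[-26,-33,0],[-26,-33,0],[-25,-33,0],[0,0,0]], turn=[0,0,0,0,0,0,0,0,0], grip=[1,1,1,1,1,1,1,1,1])

```text
clock: 2.68
position: [0.5243, 0.1104, 0.3016]
ee_rot: [0.044, 0.999, -0.001, 0.001]
ft_force: [0.4, 0.4, -0.7]
grip_width: -0.002
```

```bash
python3 - <<'E'
from h import *
np.set_printoptions(precision=4,suppress=True)
for c in ["wrist","scene"]:
    im=manip.camera(c);cv2.imwrite(f"pics/{c}1.png",im);i=manip.camera_info(c)
    for t in ["lid_lip","lid_hinge"]:
        for d in manip.tip_of(t,c)[:1]: print(c,t,round(d["score"],2),c2w(d["xyz"],i))
o=manip.get_obs();print(o["position"],o["ee_rot"],o["joint_pos"],o["ft_force"])
E
```

```text
wrist lid_lip 0.85 [0.5173 0.039  0.2427]
wrist lid_hinge 0.75 [0.5213 0.0584 0.0654]
scene lid_lip 0.62 [0.5227 0.0347 0.2401]
scene lid_hinge 0.68 [0.5184 0.0569 0.0609]
[0.5206 0.1206 0.3013] [ 0.0372  0.9993  0.0002 -0.0001] [-0.63    0.0946  0.344   1.6068 -0.0326  1.4457  1.2131] [-0.626   0.5132 -0.0958]
```

View pics/wrist1.png

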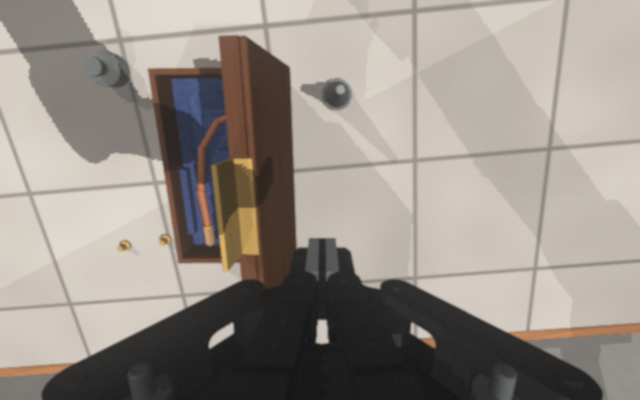

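View pics/scene1.png

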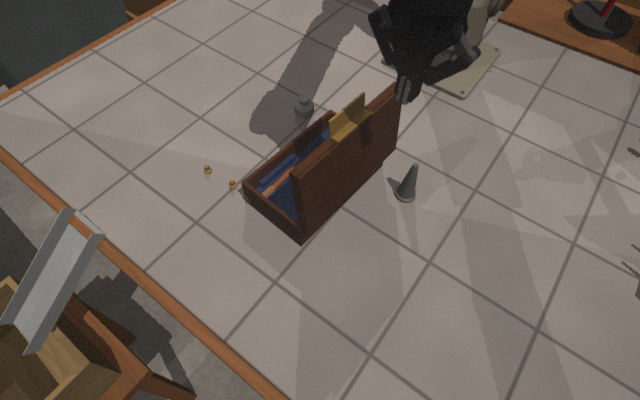

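Call:
arm_command(slide=[[0,0,27],[0,0,27],[0,0,25],[0,-20,0],[0,-20,0],[0,-10,0],[0,0,0]], turn=[0,0,0,0,0,0,0], grip=[1,1,1,1,1,1,1])

```text
clock: 3.57
position: [0.5172, 0.0678, 0.2227]
ee_rot: [0.039, 0.999, 0.0, 0.0]
ft_force: [-0.4, -0.2, 0.7]
grip_width: 0.001
```

```bash
cat > look.py <<'E'
from h import *
import sys
np.set_printoptions(precision=4,suppress=True)
n=sys.argv[1]
for c in sys.argv[2:]:
    im=manip.camera(c);cv2.imwrite(f"pics/{c}{n}.png",im);i=manip.camera_info(c)
    for d in manip.tip_of("lid_lip",c)[:1]:
        p=c2w(d["xyz"],i); print(c,round(d["score"],2),p,"theta",np.arctan2(p[2]-.066,.0555-p[1]))
o=manip.get_obs();print(o["clock"],o["position"],o["ee_rot"],o["ft_force"])
E
python3 look.py 2 wrist scene
```

```text
wrist 0.75 [ 0.6248 -0.2087  0.0026] theta -0.23557981740230388
scene 0.93 [0.5216 0.037  0.2387] theta 1.4641795099787513
3.7667 [0.5173 0.071  0.2225] [0.0374 0.9993 0.0004 0.0002] [ 0.1336  0.5825 -0.0339]
```

View pics/scene2.png

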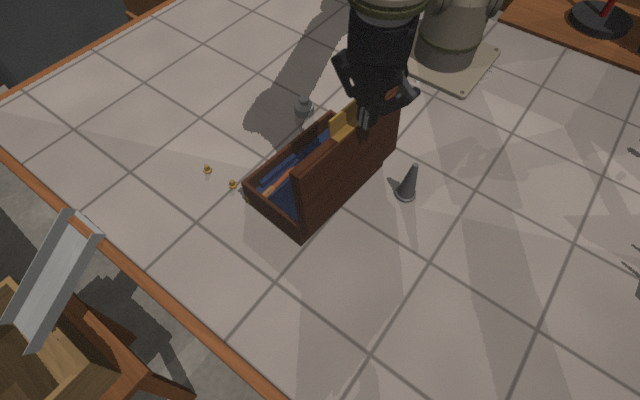

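View pics/wrist2.png

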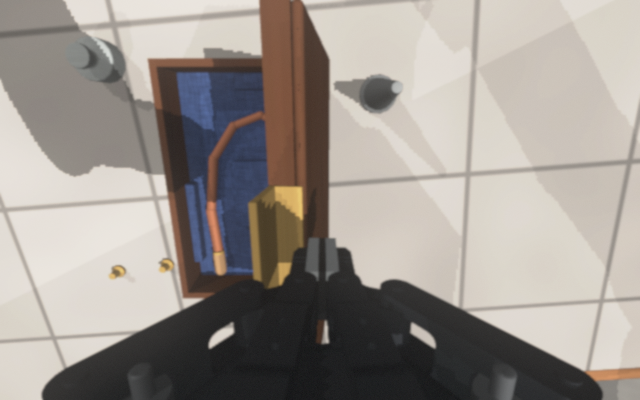

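Call:
arm_command(slide=[[0,-6,0],[0,-5,0],[0,-5,1],[0,-5,1],[0,-5,1],[0,-5,1],[0,-5,1],[0,-5,1],[0,-5,1]], turn=[0,0,0,0,0,0,0,0,0], grip=[1,1,1,1,1,1,1,1,1])

```text
clock: 4.52
position: [0.5136, 0.0229, 0.2151]
ee_rot: [0.038, 0.999, 0.0, -0.0]
ft_force: [0.2, 0.1, -0.2]
grip_width: 0.001
```

```bash
python3 look.py 3 wrist scene
```

```text
wrist 0.77 [0.5152 0.0008 0.237 ] theta 1.2613435372832669
scene 0.76 [ 0.5222 -0.001   0.2311] theta 1.2410882064121451
4.7167 [0.5137 0.0233 0.2152] [ 0.0385  0.9993  0.     -0.0001] [-0.0321  0.3938  0.4361]
```

View pics/scene3.png

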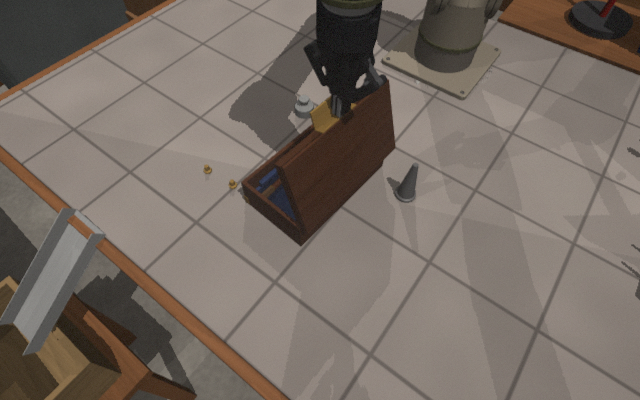

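View pics/wrist3.png

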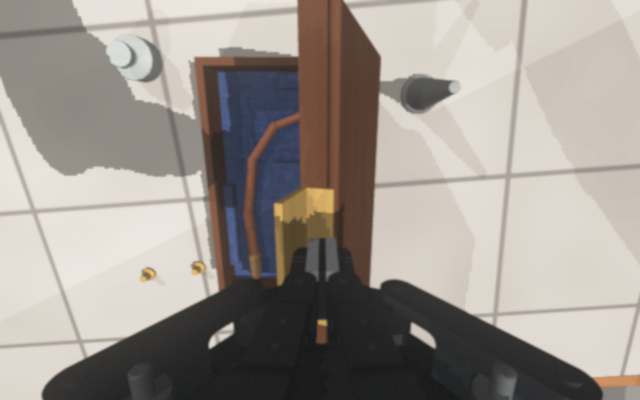

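Call:
arm_command(slide=[[0,-5,1],[0,-5,1],[0,-4,1],[0,0,-36],[0,0,0],[0,-32,0],[0,-32,0],[0,0,20],[0,0,20]], turn=[0,0,0,0,0,0,0,0,0], grip=[1,1,1,1,1,1,1,1,1])

```text
clock: 5.47
position: [0.5084, -0.057, 0.2091]
ee_rot: [0.04, 0.999, 0.0, 0.002]
ft_force: [-1.0, 1.0, -0.3]
grip_width: 0.003
```

```bash
python3 look.py 4 scene
```

```text
scene 0.84 [ 0.5153 -0.0207  0.2205] theta 1.1126554210917048
5.5667 [ 0.5062 -0.0549  0.206 ] [ 0.0388  0.9992 -0.0003 -0.002 ] [-0.5184 -0.6992  0.9953]
```

View pics/scene4.png

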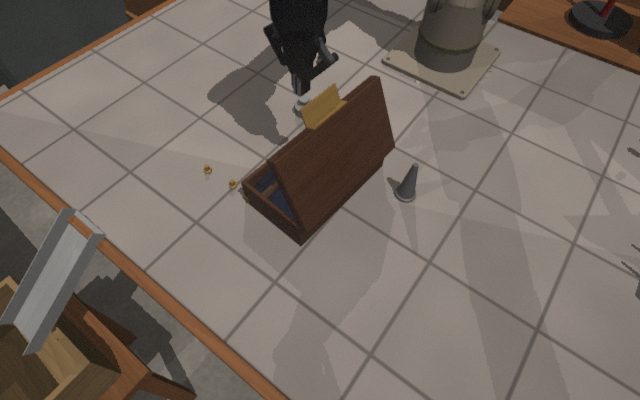

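Call:
arm_command(slide=[[0,0,4],[0,0,4],[0,0,0],[0,0,0],[0,0,0]], turn=[0,0,0,0,0], grip=[1,1,1,1,1])

```text
clock: 5.98
position: [0.5081, -0.0542, 0.2009]
ee_rot: [0.038, 0.999, 0.0, 0.0]
ft_force: [-0.8, -0.2, 0.4]
grip_width: 0.001
```

```bash
python3 look.py 5 scene
```

```text
scene 0.8 [ 0.5177 -0.0306  0.2142] theta 1.0446454892263026
6.0833 [ 0.508  -0.0543  0.2007] [0.0383 0.9993 0.0001 0.0003] [-0.3341  0.7599 -0.4331]
```

View pics/scene5.png

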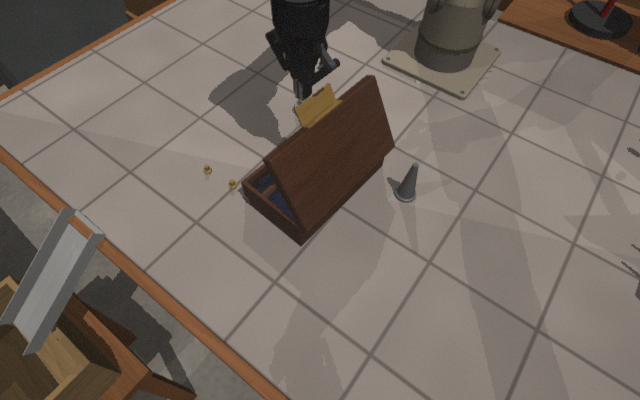

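Call:
arm_command(slide=[[0,0,0],[0,0,0],[0,0,0],[0,0,0],[0,0,0]], turn=[0,0,0,0,0], grip=[1,1,1,1,1])

```text
clock: 6.5
position: [0.5078, -0.0544, 0.2003]
ee_rot: [0.038, 0.999, -0.0, 0.0]
ft_force: [0.5, 0.6, 0.0]
grip_width: -0.003
```

```bash
python3 look.py 6 scene wrist
```

```text
scene 0.87 [ 0.5168 -0.0392  0.2107] theta 0.9912555108514803
wrist 0.7 [ 0.5135 -0.0428  0.2169] theta 0.9933503268721897
6.7 [ 0.5078 -0.0544  0.2003] [0.0384 0.9993 0.     0.    ] [-0.1456 -1.1505 -0.6257]
```

View pics/wrist6.png

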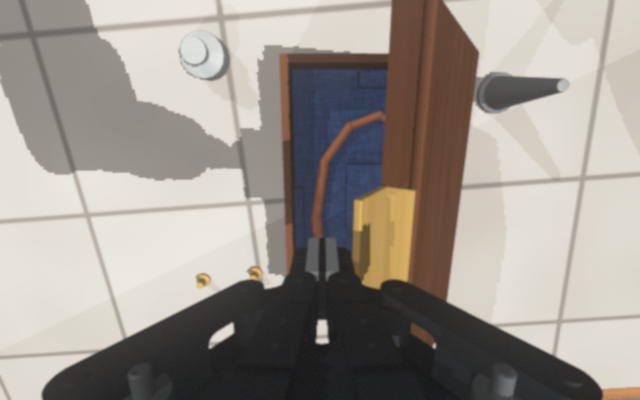

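Call:
arm_command(slide=[[0,0,0],[0,0,0],[0,0,0],[0,0,0]], turn=[0,0,0,0], grip=[1,1,1,1])

```text
clock: 7.03
position: [0.5078, -0.0544, 0.2003]
ee_rot: [0.038, 0.999, 0.0, 0.0]
ft_force: [0.1, -0.3, -0.5]
grip_width: 0.001
```

```bash
python3 look.py 7 scene wrist; python3 - <<'E'
from workcell import manip
print(manip.get_obs()["ft_force"])
E
```

```text
scene 0.75 [ 0.5149 -0.0402  0.2106] theta 0.986094602784671
wrist 0.86 [ 0.5153 -0.0422  0.2159] theta 0.9932576645605454
7.2333 [ 0.5078 -0.0543  0.2003] [0.0384 0.9993 0.     0.    ] [-0.3501 -0.2175  0.0194]
[-0.3501459  -0.21751451  0.01940503]
```

View pics/wrist7.png

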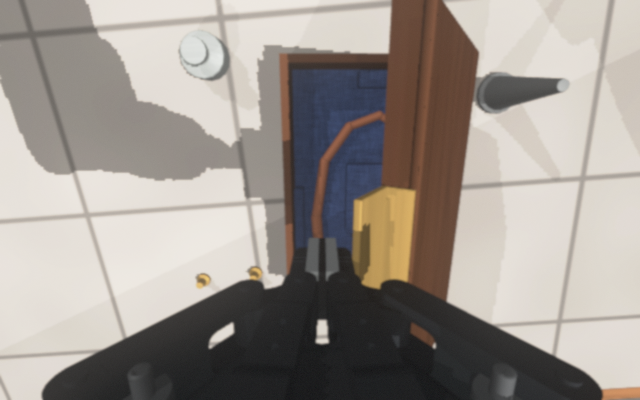

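Call:
arm_command(slide=[[0,-4.3,3],[0,-4.3,3],[0,-4.3,3],[0,-3.3,3],[0,-3.3,3],[0,-3.3,3],[0,-3.3,3],[0,-4,4],[0,-4,4],[0,-4,4]], turn=[0,0,0,0,0,0,0,0,0,0], grip=[1,1,1,1,1,1,1,1,1,1])

```text
clock: 8.07
position: [0.5048, -0.0927, 0.1668]
ee_rot: [0.038, 0.999, 0.0, -0.0]
ft_force: [0.5, -0.0, -1.0]
grip_width: 0.001
```

```bash
python3 look.py 8 scene wrist
```

```text
scene 0.95 [ 0.5123 -0.0786  0.1804] theta 0.7061992253466813
wrist 0.61 [ 0.508  -0.0799  0.186 ] theta 0.7252997351054745
8.2667 [ 0.5045 -0.0926  0.1671] [ 0.0386  0.9993 -0.0001 -0.0004] [-1.0199 -1.2657  0.0792]
```

View pics/wrist8.png

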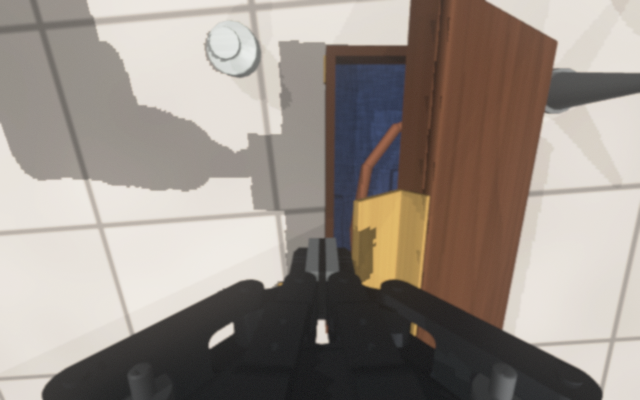

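View pics/scene8.png

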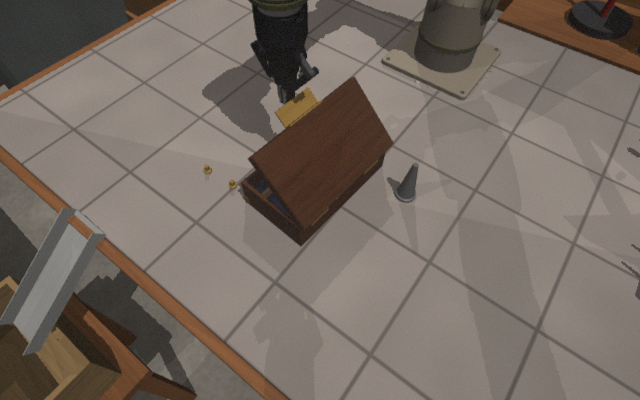

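Call:
arm_command(slide=[[0,-2.7,3.5],[0,-2.7,3.5],[0,-2.7,3.5],[0,-2.7,3.5],[0,-2.3,3.8],[0,-2.3,3.8],[0,-2.3,3.8],[0,-2.3,3.8],[0,0,0]], turn=[0,0,0,0,0,0,0,0,0], grip=[1,1,1,1,1,1,1,1,1])

```text
clock: 9.02
position: [0.503, -0.113, 0.1373]
ee_rot: [0.039, 0.999, -0.0, -0.0]
ft_force: [2.6, -3.3, 0.2]
grip_width: 0.002
```

```bash
python3 look.py 9 scene wrist top
```

```text
scene 0.92 [ 0.5117 -0.1002  0.1474] theta 0.48160620134930354
wrist 0.91 [ 0.5073 -0.1016  0.1525] theta 0.5031739043842274
top 0.59 [ 0.5081 -0.0984  0.1562] theta 0.5299493156403019
9.3167 [ 0.5032 -0.1124  0.1382] [ 0.0384  0.9993 -0.     -0.    ] [-0.1142 -3.7329  1.5238]
```

View pics/wrist9.png

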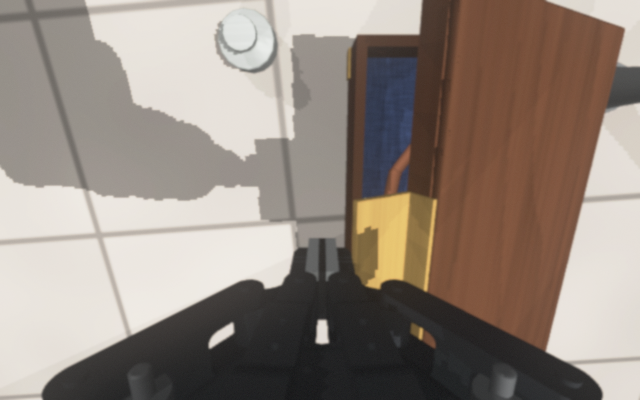

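View pics/scene9.png

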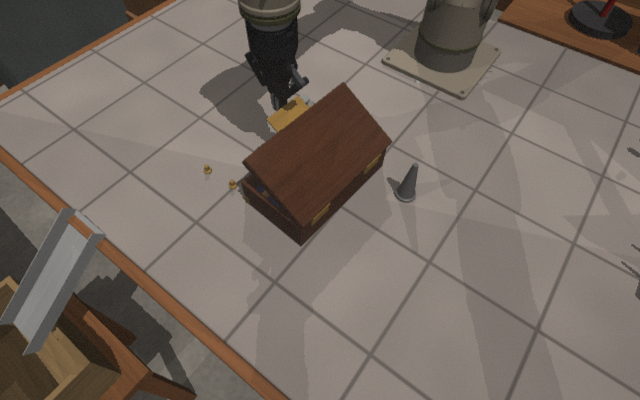

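Call:
arm_command(slide=[[0,-1.3,2.7],[0,-1.3,2.7],[0,-1.3,2.7],[0,-1.3,2.7],[0,-1.3,2.7],[0,-1.2,2.7]], turn=[0,0,0,0,0,0], grip=[1,1,1,1,1,1])

```text
clock: 9.82
position: [0.5026, -0.1206, 0.1217]
ee_rot: [0.039, 0.999, -0.0, 0.0]
ft_force: [-1.0, -6.2, 2.3]
grip_width: 0.0
```

```bash
python3 look.py 10 scene wrist top
```

```text
scene 0.68 [ 0.5122 -0.1087  0.1345] theta 0.39534837891984675
wrist 0.79 [ 0.5076 -0.1062  0.1372] theta 0.4146668839021157
top 0.66 [ 0.5097 -0.1066  0.1362] theta 0.4087483780043071
10.1167 [ 0.5026 -0.1206  0.1218] [ 0.0386  0.9993 -0.0003  0.    ] [-0.6793 -5.9324  1.4069]
```

Call:
arm_command(slide=[[0,-1.2,2.8],[0,-1.2,2.8],[0,-1.1,2.8],[0,-1.1,2.8],[0,-1.1,2.8],[0,-1.1,2.8]], turn=[0,0,0,0,0,0], grip=[1,1,1,1,1,1])

```text
clock: 10.62
position: [0.5021, -0.1271, 0.1048]
ee_rot: [0.039, 0.999, -0.0, -0.0]
ft_force: [-0.7, -4.3, 1.6]
grip_width: 0.001
```

```bash
python3 look.py 11 scene wrist top
```

```text
scene 0.68 [ 0.5082 -0.116   0.1184] theta 0.29662373806087117
wrist 0.6 [ 0.5061 -0.1145  0.1212] theta 0.31383705874453083
top 0.66 [ 0.5117 -0.1121  0.1224] theta 0.32465419009364815
10.9167 [ 0.5021 -0.1271  0.1049] [ 0.0385  0.9993 -0.0001 -0.    ] [ 0.1581 -5.414   0.9814]
```

View pics/wrist11.png

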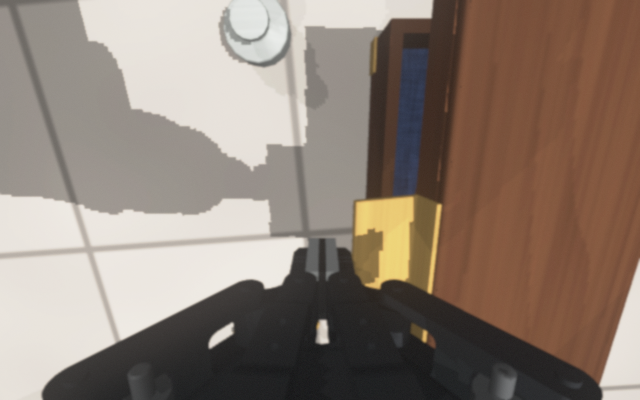

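View pics/scene11.png

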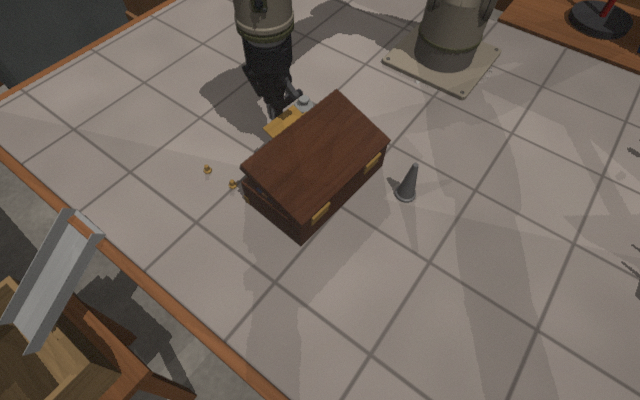

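Call:
arm_command(slide=[[0,-0.7,2.2],[0,-0.7,2.2],[0,-0.6,2.2],[0,-0.6,2.2],[0,-0.6,2.2],[0,-0.5,2.2],[0,-0.5,2.2]], turn=[0,0,0,0,0,0,0], grip=[1,1,1,1,1,1,1])

```text
clock: 11.5
position: [0.5018, -0.1313, 0.0894]
ee_rot: [0.039, 0.999, -0.0, 0.0]
ft_force: [-0.0, -5.0, 0.7]
grip_width: -0.004
```

```bash
python3 look.py 12 scene wrist top
```

```text
scene 0.75 [ 0.5108 -0.1185  0.1014] theta 0.20048772712218824
wrist 0.89 [ 0.5076 -0.1191  0.1083] theta 0.23799727659108216
top 0.87 [ 0.5071 -0.117   0.1104] theta 0.2518170207068352
11.8 [ 0.5018 -0.1313  0.0894] [ 0.0385  0.9993 -0.0002 -0.    ] [ 0.6426 -5.5741  0.0258]
```

Call:
arm_command(slide=[[0,-0.4,2.2],[0,-0.4,2.2],[0,-0.4,2.2],[0,-0.3,2.2],[0,-0.3,2.2],[0,-0.3,2.2],[0,-0.3,2.2],[0,-0.2,2.2]], turn=[0,0,0,0,0,0,0,0], grip=[1,1,1,1,1,1,1,1])

```text
clock: 12.47
position: [0.5015, -0.1344, 0.0718]
ee_rot: [0.039, 0.999, -0.0, 0.0]
ft_force: [-0.4, -7.1, 0.1]
grip_width: 0.002
```

```bash
python3 look.py 13 scene wrist top
```

```text
scene 0.92 [ 0.5098 -0.1217  0.0854] theta 0.10931157781806587
wrist 0.88 [ 0.5071 -0.1217  0.0893] theta 0.13080968207497284
top 0.63 [ 0.5072 -0.1228  0.0905] theta 0.13671100684757131
12.7667 [ 0.5015 -0.1344  0.0719] [ 0.0388  0.9992 -0.0004  0.    ] [ 0.1495 -7.391  -0.4657]
```

View pics/scene13.png

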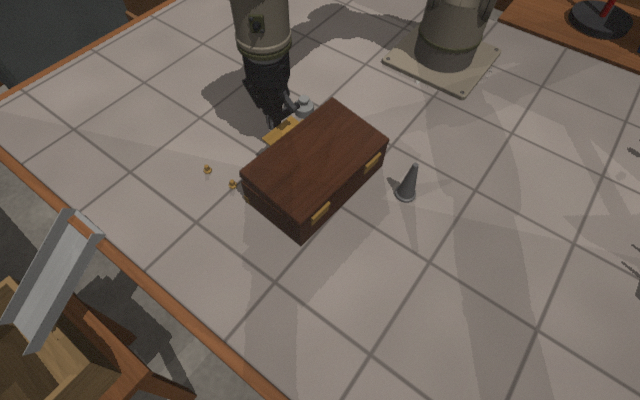

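Call:
arm_command(slide=[[0,-0.2,2],[0,-0.2,2],[0,-0.2,2],[0,-0.1,2],[0,-0.1,2],[0,-0.1,2],[0,-0.1,2],[0,0,2]], turn=[0,0,0,0,0,0,0,0], grip=[1,1,1,1,1,1,1,1])

```text
clock: 13.43
position: [0.5014, -0.1357, 0.0558]
ee_rot: [0.039, 0.999, -0.001, 0.0]
ft_force: [-0.5, -8.0, -1.2]
grip_width: -0.001
```

```bash
python3 look.py 14 scene wrist top
```

```text
scene 0.81 [ 0.5088 -0.1219  0.0665] theta 0.002643552605133882
wrist 0.8 [ 0.5066 -0.1227  0.0731] theta 0.03981807163786617
13.7333 [ 0.5014 -0.1357  0.0559] [ 0.0388  0.9992 -0.0006  0.0001] [ 0.3177 -7.8657 -0.9188]
```

View pics/wrist14.png

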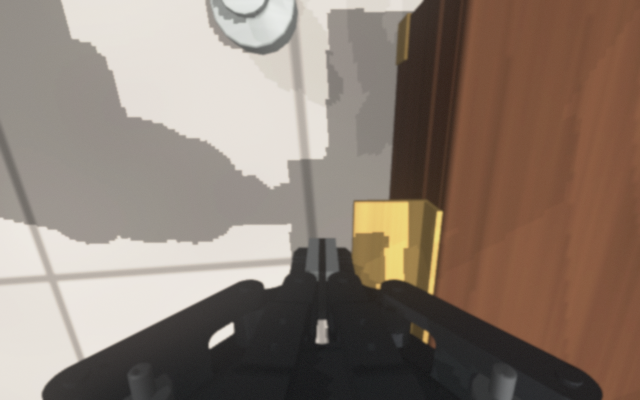

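Call:
arm_command(slide=[[0,0,1.5],[0,0,1.5],[0,0,1.5],[0,0,1.5],[0,0,1.5],[0,0,1.5],[0,0,1.5],[0,0,1.5]], turn=[0,0,0,0,0,0,0,0], grip=[1,1,1,1,1,1,1,1])

```text
clock: 14.4
position: [0.5022, -0.1361, 0.0447]
ee_rot: [0.039, 0.999, -0.001, 0.001]
ft_force: [-2.0, -9.0, 7.3]
grip_width: 0.001
```

```bash
python3 look.py 15 scene wrist
```

```text
scene 0.79 [ 0.5075 -0.1225  0.0624] theta -0.020204523657789564
wrist 0.94 [ 0.505  -0.1232  0.0654] theta -0.003352596635436046
14.6 [ 0.5022 -0.136   0.0446] [ 0.039   0.9992 -0.0007  0.0009] [ 0.1602 -9.2299  4.3859]
```

View pics/scene15.png

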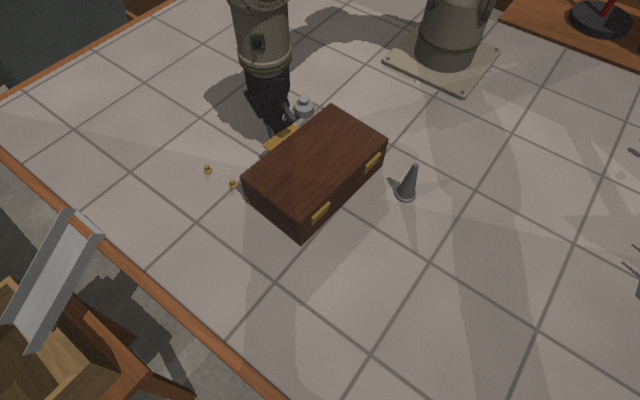

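The force along z changed sign, so the lid is seated. I back off forwards, then go up.

Call:
arm_command(slide=[[0,-3,0],[0,-10,0],[0,-15,0],[0,-15,0],[0,0,-25],[0,0,-40],[0,0,-40],[0,0,-40],[0,0,0],[0,0,0]], turn=[0,0,0,0,0,0,0,0,0,0], grip=[1,1,1,1,1,1,1,1,1,1])

```text
clock: 15.43
position: [0.4994, -0.1774, 0.1911]
ee_rot: [0.038, 0.999, 0.001, 0.002]
ft_force: [-0.2, -0.0, 0.2]
grip_width: 0.001
```

```bash
python3 look.py 16 scene top; python3 - <<'E'
from h import *
np.set_printoptions(precision=4,suppress=True)
for c in ["scene","top"]:
    i=manip.camera_info(c)
    for t in ["cone","weight","nipple0"]:
        for d in manip.tip_of(t,c)[:2]: print(c,t,round(d["score"],2),c2w(d["xyz"],i))
E
```

```text
scene 0.76 [ 0.5079 -0.12    0.0622] theta -0.021532367055344667
top 0.68 [ 0.5072 -0.119   0.0703] theta 0.024612390433681748
15.6333 [ 0.4974 -0.177   0.1876] [ 0.0382  0.9993  0.0003 -0.0013] [-0.1728 -0.0416 -0.7085]
scene cone 0.56 [ 0.4322  0.1364 -0.0011]
scene weight 0.7 [ 0.3731 -0.1635  0.0017]
scene nipple0 0.74 [0.5191 0.0579 0.0654]
scene nipple0 0.57 [ 0.6273 -0.1459 -0.0011]
top cone 0.5 [0.4284 0.135  0.0033]
top weight 0.92 [ 0.373  -0.1618  0.0011]
top nipple0 0.51 [ 0.6215 -0.1445  0.0018]
top nipple0 0.4 [ 0.63   -0.2141 -0.0009]
```

View pics/scene16.png

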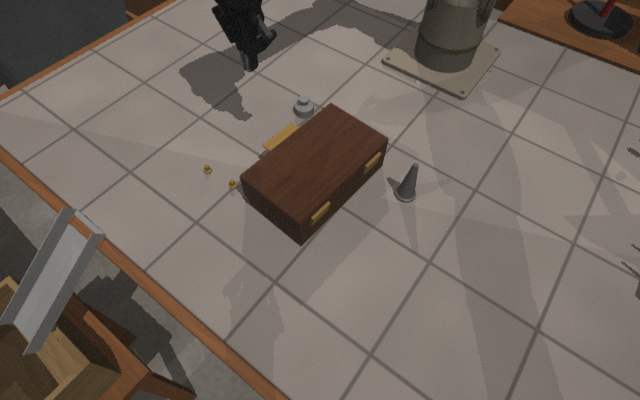

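View pics/top16.png

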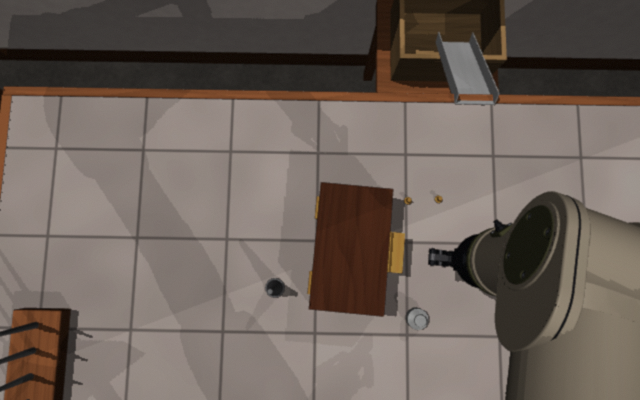

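Call:
arm_command(slide=[[0,0,0],[0,0,0],[0,0,0]], turn=[0,0,0], grip=[1,1,1])

```text
clock: 16.18
position: [0.4983, -0.1774, 0.1891]
ee_rot: [0.038, 0.999, 0.0, 0.0]
ft_force: [-0.7, -1.0, 0.7]
grip_width: -0.004
```

```bash
python3 -c "
from workcell import manip
print(manip.hand_in())"
```

```text
the job is handed in; nothing more can be done
None
```

The lid is shut and the job is handed in; it gave no verdict. I tipped the lid off balance with the closed fingertips and hopped over the plate. I then caught its lip on the back of the finger at about 0.99 rad. From there I let it down: about 0.3–0.4 rad/s to 0.5 rad, then about 0.2, and 0.15 or less over the last 0.25 rad.

**Catch and landing:** The lid rested on the finger through the 0.05–0.6 rad range with about 4–8 N of contact force and pauses for pictures. When the lid seated, the vertical force on the tool changed sign, with no sign of a knock. These rates come from my commanded steps and the pictures between them, since I had no direct reading of the lid's speed.

**Last checks:**
- **Lid angle:** the two camera estimates were -0.02 rad (scene) and +0.025 rad (top). They disagree by about the 4 mm accuracy of the point finder, so they do not prove "within 0.02 rad" on their own. Both pictures show the lid flat and shut.
- **Bystanders:** the cone and the weight were measured within about 3 mm of their starting places. The near nipple was within about 2 mm and the far one about 4 mm off in the top camera, both within the measuring accuracy. In the scene camera, the top-scoring nipple detection was really a point at the hinge, and I discounted it.
- **Bocal:** it could not be seen under the shut lid, so I did not check it; nothing went near it.
- **Clearance:** the gripper finished at about 0.19 m height in front of the case, with only sensor noise on the force reading. The clock read 16.2 s.

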